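Load the inlay router's blank magazine and set its depth dial

ROBOT

A 7-joint arm with a two-finger parallel gripper is mounted at the origin on the work surface. World frame = base frame: x ahead of the robot, y to its left, z up, the work surface at z = 0. Lengths are in m, angles in rad, forces in N, time in s.
With the tool pointing down it reaches from about 0.425 to 1.025 m from the base axis. Payload 9.4 kg.
Tool frame: the origin (TCP) lies on the centre line of the jaws, within the pads' length; the fingertips stand 25 mm ahead of it and the grasp point (between the pads) lies 6 mm ahead of it (r.finger_overhang is the distance from the TCP to the fingertips, in m); x points along the fingers, z is the direction in which the jaws open and shut, and the axes are right-handed (so a half turn about x gives the same grasp; the last joint's range is limited). The gripper opens to 93 mm and grips with 3 to 60 N. Pads are 15 mm wide; open, the fingers measure 128 mm over their backs; the gripper's body (75 mm by 188 mm) begins 65 mm behind the grasp point.
Start: joints at [1.027, 0.599, -0.003, 1.599, 0.002, 0.943, -0.08], TCP at [0.326, -0.647, 0.244] pointing down, gripper open.
Joint ranges: [-2.57, 2.57], [-0.35, 1.97], [-1.29, 1.29], [0.11, 2.56], [-1.05, 4.19], [0.11, 1.86], [-2.63, 2.63]. Speed limits (rad/s): [2.22, 2.22, 3.01, 3.01, 3.14, 3.14, 3.14].

INTERFACE

Orientations are given as [roll, pitch, yaw] about the fixed x, y, z axes, in that order (R = Rz(yaw) Ry(pitch) Rx(roll)).
In Python, from station import r gives the robot as it stands. The module is installed in compiled form; this text tells all that it offers.
- The arm moves only by the tool move_arm, never from a script. Its argument "targets" is one flat list of numbers, 5 for each row, row after row: the opening, from 0 (shut) to 1 (fully open), then the shift along the tool's x, y, z in m, then the turn about the tool's x in degrees. In form: [claw, x, y, z, spin, claw, x, y, z, spin, ...]. A call has exactly 10 rows; each row is the pose to reach, as a shift and turn from the pose measured when the call began, along the tool's axes at that moment; what a row does not reach only later rows make up. A row lasts 1/10 s, in which the tool goes at most 50 mm and 8.59 degrees, less where a joint would pass 70% of its speed; a pose out of reach is approached as far as the arm can. A call with a gripper value outside its range is refused whole. The fingers move at their own pace and stop on an object; "newtons" is the grip in N (left out, the last holds). Time passes only in rows, so rows that repeat a pose let the fingers close, or fill a call up. It gives the time, the measured TCP pose, the force and the opening at its end, in the units of the state.
- r.get_state(): the state, without advancing time (a new reading comes with each control period).
- r.camera(name): name is "side" or "top"; returns a dict with "img" (400x640x3 uint8, blue, green, red), "camera_matrix" (3x3 intrinsics, pixels), "extrinsics" (4x4, takes a point from camera to world coordinates). Camera axes: x right, y up, looking along -z (the intrinsics and any distortion apply to the point x, -y, -z); pixel columns grow to the right and rows downward; lengths in m; the calibration is good to about 2 mm. A picture is of the moment at which its call begins. There is no depth.
- r.close_job(): hands the job in, once; it reports no verdict.
The state is a dict: "time_s": time; "joints": joint angles; "joint_vel": joint speeds; "tau": joint torques, N m; "eef_pos": TCP position; "eef_rot": TCP orientation; "force": force on the tool from outside, world axes, zero at the start; "torque": the same for the moment, N m; "width": finger opening in m.
Only numpy, scipy, OpenCV 4.12 (cv2) and the standard library are available. Lean on these libraries where they do the work, as an engineer would, in place of code of your own. Each camera call takes 0.05 s, during which the arm holds its last target. There are 200 camera calls.

TASK

Get the inlay router ready for the next run: lift the dust cover off the feed magazine and lay it on the rubber mat, then push all the wooden blanks that lie on the bench down into the magazine one by one, flat, until each is held under the retaining lips, and put the dust cover back squarely on the magazine. Also turn the depth dial until its pointer stands at the brass index tab, at any point of the job. Leave everything else on the bench where it is.

Things in the scene. Friction and masses are not known exactly. Their poses are not given: they have to be found in the camera images.
- feeder: Fixed feed magazine: dark base plate 150 x 130 x 10 mm, upright aluminium chute on it, low green drive box (60 mm high) on its +x side. Origin: chute axis at bench level, z up. Chute inside: 50 mm along x, 74 along y (blanks go in flat, 70 mm side along y). The sides facing +x and -x have slots 40 mm wide in y, mouth to base plate, for fingers that hold a blank across x.
- lips (a point): Chute axis at the lips' undersides, 97 mm above the bench. In each end wall (+y, -y) a steel retaining lip sticks 8 mm into the chute, sloping on top (to 114 mm above the bench), flat underneath. Light springs let a blank that is pushed down squeeze past (5 to 10 N in all, with the follower); once its top is below 97 mm the lips snap out over it and hold it down.
- mouth (a point): Centre of the chute's open top, at its rim, 129.5 mm above the bench; axes as the feeder's. The chute flares outwards by 7 mm on each side from 117 mm up to the rim. The cover's plate lies on this rim.
- follower (a joint): Sprung follower plate in the chute that carries the stack of blanks: travel in m, 0 = up at the lips (97 mm above the bench), grows downwards to 0.078; about 16 mm per blank loaded. Its spring pushes up with 2.5 N, rising to 6 N. Up to four blanks fit.
- cover_knob (a point): Loose dust cover, 150 g: plywood plate 86 (x) x 110 (y) x 8 mm, a plug 40 x 56 x 6 mm under it, an upright round knob 26 mm in diameter and 30 mm high on top. The point is the knob's centre, 15 mm above the plate's top, 29 mm above the plug's underside; z up. At the start it lies on the mouth, plug inside, y along the chute's y, knob centre 152.5 mm above the bench.
- mat_top (a point): Black rubber mat 130 (x) x 150 (y) x 3 mm fixed on the bench: centre of its top; z up.
- dial_axis (a point): Axis of the depth dial, on a fixed green box 130 x 130 x 50 mm: a black disc 72 mm in diameter, its top 61 mm above the bench, carries an upright bar grip 60 mm long, 14 mm thick and 28 mm high (61 to 89 mm above the bench). The point is 74 mm above the bench. z up. It turns stiffly (0.05 N m) and stays where it is left.
- dial (a joint): Angle of the dial in rad, growing anticlockwise seen from above; stops at 0 and 4.4. The index tab always lies anticlockwise of the starting position and within the stops.
- pointer_tip (a point): Tip of the white pointer line that runs along one half of the dial's bar grip and out to the disc's rim: 46 mm from the axis, 60 mm above the bench, turning with the dial. The bar grip lies along the line from the axis to this point.
- index_mark (a point): Inner end of the small fixed brass index tab (14 x 7 x 10 mm) beside the dial, 46 mm from the axis, 60 mm above the bench: when the dial is set, the pointer tip is here.
- offcut: A stout wooden offcut, 55 x 55 x 45 mm, among the blanks; it is not a blank. Origin: centre of its underside. Leave it alone.
- mug: Terracotta cup 72 mm in diameter and 85 mm high with three pencils, 150 mm high in all. Origin: centre of its underside. Leave it alone.
- tape: Pale roll of masking tape with a dark core, 90 mm in diameter and 24 mm high, lying flat. Origin: centre of its underside. Leave it alone.
- blank0_centre (a point): Plain pale wooden blank, 46 (x) x 70 (y) x 16 mm (z), 45 g, lying flat on the bench at the start (if present; the blanks are all alike). The point is its centre.
- blank1_centre (a point): Plain pale wooden blank, 46 (x) x 70 (y) x 16 mm (z), 45 g, lying flat on the bench at the start (if present; the blanks are all alike). The point is its centre.
- blank2_centre (a point): Plain pale wooden blank, 46 (x) x 70 (y) x 16 mm (z), 45 g, lying flat on the bench at the start (if present; the blanks are all alike). The point is its centre.
- blank3_centre (a point): Plain pale wooden blank, 46 (x) x 70 (y) x 16 mm (z), 45 g, lying flat on the bench at the start (if present; the blanks are all alike). The point is its centre.
Not all that is in view belongs to the job. What is shaped like the part that bears blank0_centre but pink is not meant. What is shaped like the part that bears blank1_centre but pink is not meant.

How it is judged:
By the outcome, as a careful person would: the job done as asked, in the order asked, and still so for the second after the job is handed in, with the robot touching nothing.
Of blank0, blank1, blank2, blank3 only 2 to 4 are there at a start; the rules pass over those that are not, and their reading is None.
At some moment in a run one of blank0, blank1, blank2, blank3 may be knocked a few centimetres aside while the robot is not near it.
It also fails if it takes over 210 s, if anything falls off the work surface, if the arm or the gripper's body presses on something with over 40 N, if the wrist force passes 120 N, or if a joint passes its speed limit or range.

## Working session

There is one attempt and no reset: what is moved stays moved. The work goes in short steps, Python scripts to look and compute and a tool call to move; the robot and the scene stay as the last step left them, time stands still between calls to the robot, and variables do not carry over. Pictures are saved under pics/ and viewed, about 12 in all and at most 16, crops included, and the job is handed in when it is done.

Besides the shell and the picture viewer there is one more tool, called as name(argument=value, ...), one argument or row to a line, values as JSON. move_arm: Moves the arm, as the interface text tells. Its arguments: {"type":"object","properties":{"targets":{"type":"array"},"newtons":{"type":"number"}},"required":["targets"]}

```bash
mkdir -p pics
python3 - <<'E'
from station import r
import cv2,numpy as np,json
print(r.get_state())
for n in("top","side"):
    c=r.camera(n);cv2.imwrite(f"pics/{n}0.png",c["img"]);print(n,c["camera_matrix"].tolist(),np.round(c["extrinsics"],4).tolist(),c.keys())
print(r.finger_overhang)
E
```

```text
{'time_s': 0.0, 'joints': array([ 1.02729341,  0.60011754, -0.00254162,  1.60011723,  0.00175839,
        0.94287894, -0.0798197 ]), 'joint_vel': array([ 7.88360287e-05, -9.61598341e-06, -3.73446262e-04,  6.62096038e-05,
       -3.49912610e-04, -6.72648345e-04, -8.26471893e-04]), 'tau': array([ 1.21140285e-03, -7.65067792e+01,  1.49756391e+00, -2.52345496e+01,
       -5.22861094e-02,  1.68880384e-02,  2.07429403e-04]), 'eef_pos': array([ 0.32607268, -0.6470428 ,  0.24276994]), 'eef_rot': array([-3.07095152,  1.56927746,  2.10825337]), 'force': array([ 0.76834221, -0.86310438, -0.94017914]), 'torque': array([-0.04232425, -0.01750188, -0.02807814]), 'width': 0.09312196879400331}
top [[428.04321081086147, 0.0, 312.579731147566], [0.0, 428.04321081086147, 196.9596744304613], [0.0, 0.0, 1.0]] [[-0.0158, 0.9978, -0.0647, 0.5289], [-0.9995, -0.0175, -0.025, -0.0136], [-0.026, 0.0643, 0.9976, 1.0893], [0.0, 0.0, 0.0, 1.0]] dict_keys(['img', 'camera_matrix', 'extrinsics'])
side [[442.62655532664894, 0.0, 323.3990986558746], [0.0, 442.62655532664894, 196.11004203216086], [0.0, 0.0, 1.0]] [[-0.9197, 0.2823, -0.2731, 0.3324], [-0.3925, -0.6827, 0.6163, 0.6075], [-0.0125, 0.674, 0.7387, 0.8207], [0.0, 0.0, 0.0, 1.0]] dict_keys(['img', 'camera_matrix', 'extrinsics'])
0.025
```

View pics/top0.png

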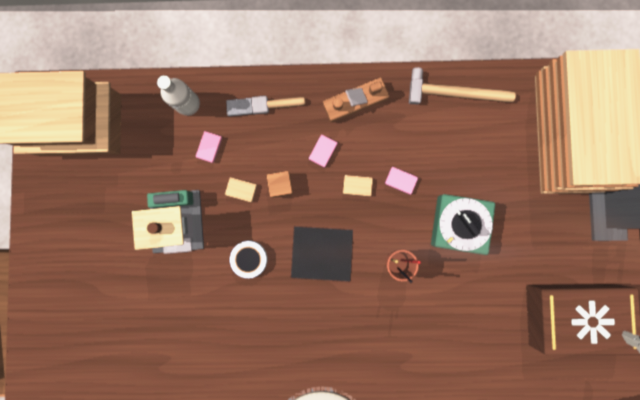

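View pics/side0.png

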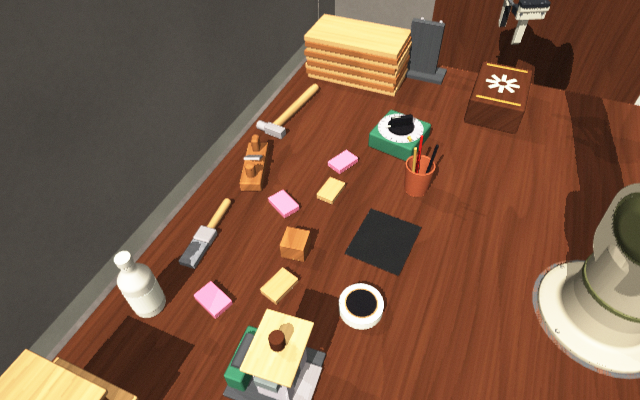

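Top view: the feeder with its cover is at (160,228), and the knob at (154,228). The pale blanks are at (241,189) and (358,186). Four or so pieces are shaped like a blank: the three at (208,147), (323,151) and (402,180) are pink, so they aren't meant. The offcut is at (279,184), the mat at (322,253), the dial at (466,224), the mug at (403,265) and the tape at (248,259). I'll confirm with one enlarged crop.

```bash
cat > h.py <<'E'
from station import r
import cv2,numpy as np
from scipy.spatial.transform import Rotation as R
def cam(n):
    c=r.camera(n);return c["img"],c["camera_matrix"],c["extrinsics"]
def ray(uv,K,T,z):
    uv=np.atleast_2d(np.asarray(uv,float));d=np.c_[(uv-K[:2,2])/[K[0,0],K[1,1]],np.ones(len(uv))]*[1,-1,-1]
    d=d@T[:3,:3].T;o=T[:3,3];return o+d*((z-o[2])/d[:,2])[:,None]
def proj(p,K,T):
    q=(np.atleast_2d(p)-T[:3,3])@T[:3,:3]*[1,-1,-1];q=q@K.T;return q[:,:2]/q[:,2:]
def blobs(m,amin=60):
    cs,_=cv2.findContours(m,cv2.RETR_EXTERNAL,cv2.CHAIN_APPROX_NONE);return [c for c in cs if cv2.contourArea(c)>amin]
def rect(c,K,T,z):
    p=ray(c[:,0,:],K,T,z);(x,y),(w,h),a=cv2.minAreaRect((p[:,:2]*1000).astype(np.float32))
    if w<h: w,h,a=h,w,a+90
    return np.round([x/1000,y/1000,w,h,(a+90)%180-90],4) # a: direction of long side from +x, deg
def wood(img):
    hsv=cv2.cvtColor(img,cv2.COLOR_BGR2HSV);return cv2.inRange(hsv,(12,60,150),(30,170,255))
# shift in tool axes from present pose to world target pos (TCP), yaw: angle of jaw axis (tool z) in deg
def shift(p,jaw=None):
    s=r.get_state();M=R.from_euler('xyz',s["eef_rot"]).as_matrix();d=M.T@(np.asarray(p)-s["eef_pos"])
    z=M[:,2];a=np.degrees(np.arctan2(z[1],z[0]));t=None
    if jaw is not None: t=-((jaw-a+90)%180-90) # tool x down: +spin turns clockwise from above
    return np.round(d,4),t,round(a,1),np.round(s["eef_pos"],4),round(s["joints"][6],2)
E
python3 - <<'E'
from h import *
for n in("top","side"):
    img=cv2.imread(f"pics/{n}0.png");_,K,T=cam(n)
    for c in blobs(wood(img)):
        M=c[:,0].mean(0)
        print(n,M.round(1),cv2.contourArea(c),rect(c,K,T,.016 if n=="top" else .016), rect(c,K,T,.1375))
    if n=="top":
        a=cv2.resize(img[130:270,120:300],None,fx=4,fy=4,interpolation=2)[:, :720]
        b=cv2.resize(img[185:265,290:510],None,fx=3.27,fy=3.27,interpolation=2)
        cv2.imwrite("pics/c1.png",a);d=cv2.resize(img[180:270,420:510],(540,540),interpolation=2)
    else:
        e=cv2.resize(img[100:165,360:440],(540,439),interpolation=2)
        e=cv2.resize(e,(300,244));cv2.imwrite("pics/c2.png",np.hstack([cv2.resize(d,(400,400)),cv2.copyMakeBorder(e,0,156,0,0,0)]))
E
```

```text
top [552.4 322. ] 212.0 [ 2.827000e-01 -5.653000e-01  1.315874e+02  1.182880e+01  6.060000e-02] [ 3.105000e-01 -5.028000e-01  1.166909e+02  1.048970e+01  6.060000e-02]
top [632.6 314.2] 159.5 [ 3.00900e-01 -7.57700e-01  9.55373e+01  1.19215e+01 -6.10000e-02] [ 3.26700e-01 -6.73500e-01  8.47218e+01  1.05720e+01 -6.11000e-02]
top [156.1 226.3] 609.0 [  0.5281   0.4079 127.1592 102.1733 -84.5181] [  0.5282   0.3602 112.764   90.6066 -84.5181]
top [240.  189.4] 515.0 [ 0.621   0.1965 72.6817 50.3882 73.0482] [ 0.6106  0.1727 64.4536 44.6839 73.0482]
top [357.1 185.1] 529.0 [ 0.6266 -0.0993 73.4898 50.265  83.6838] [ 0.6155 -0.0896 65.1702 44.5747 83.6838]
top [279.  182.6] 363.5 [ 0.6342  0.0987 56.4373 52.7455  8.9166] [ 0.6223  0.086  50.0482 46.7744  8.9166]
top [285.5 101.8] 242.0 [ 8.43300e-01  7.85000e-02  9.57643e+01  2.02379e+01 -8.60546e+01] [ 8.07700e-01  6.81000e-02  8.49232e+01  1.79469e+01 -8.60547e+01]
top [336.  101.8] 111.5 [ 8.38400e-01 -5.08000e-02  5.86175e+01  2.82469e+01 -6.97172e+01] [ 8.03400e-01 -4.66000e-02  5.19816e+01  2.50491e+01 -6.97172e+01]
top [468.   91.8
[... 1076 characters left out ...]
634   0.1593  81.8677  17.5824 -85.9567]
side [329.9 189.9] 424.0 [ 0.6233 -0.0913 82.8713 50.4365 84.6208] [5.79400e-01 1.42000e-02 7.03585e+01 4.28211e+01 8.46208e+01]
side [251.1 172.2] 238.5 [ 8.35100e-01 -6.82000e-02  9.58783e+01  5.23198e+01 -6.76536e+01] [ 7.59200e-01  3.38000e-02  8.14017e+01  4.44200e+01 -6.76536e+01]
side [255.6 150.4] 85.5 [ 0.8673 -0.1538 53.3101 49.3388 20.2381] [ 7.86500e-01 -3.89000e-02  4.52608e+01  4.18892e+01  2.02382e+01]
side [295.7 104.4] 405.5 [  0.8544  -0.3873 236.7588  30.6743  83.341 ] [  0.7756  -0.2371 201.0106  26.0428  83.3409]
side [367.1  57.7] 6096.5 [  0.8043  -0.7492 440.3002 418.5304 -89.38  ] [  0.733   -0.5444 373.8193 355.3366 -89.3801]
```

View pics/c1.png

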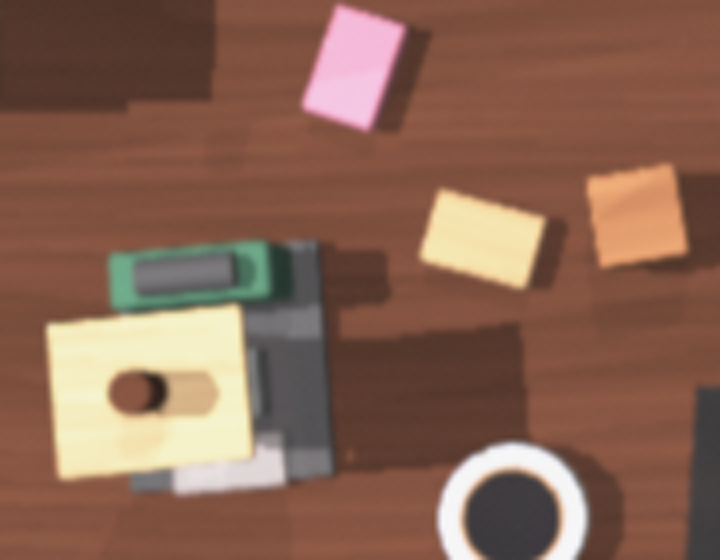

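View pics/c2.png

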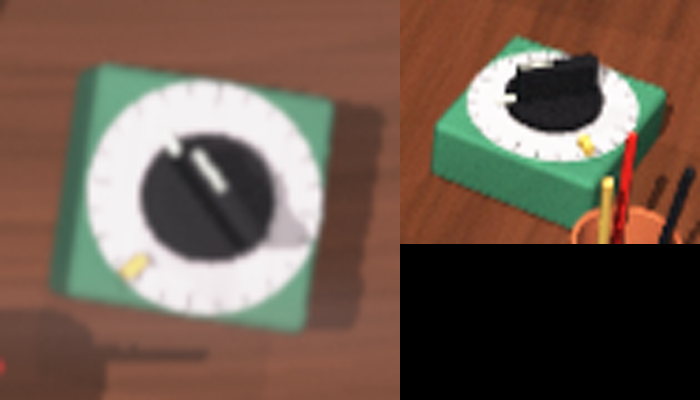

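The only pale blanks are the two at (241,189) and (358,186), lighter than the offcut at (279,184), which is orange and square. The dial pointer is at about (458,213) and the tab at (450,240), so the turn is roughly 97° anticlockwise. Next I'll measure the dial, knob and mat.

Run:
```python
from h import *
for n,box in(("top",(420,180,510,270)),("side",(360,100,440,165))):
    img=cv2.imread(f"pics/{n}0.png");_,K,T=cam(n)
    hsv=cv2.cvtColor(img,cv2.COLOR_BGR2HSV)
    def sub(m,b):
        o=np.zeros_like(m);o[b[1]:b[3],b[0]:b[2]]=m[b[1]:b[3],b[0]:b[2]];return o
    m=sub(cv2.inRange(hsv,(0,0,130),(180,50,255)),box)
    c=max(blobs(m),key=cv2.contourArea);h=cv2.convexHull(c)
    p=ray(h[:,0],K,T,.052)[:,:2]*1000;el=cv2.fitEllipse(p.astype(np.float32));print(n,"ring",el)
    ctr=np.array(el[0])/1000
    y=sub(cv2.inRange(hsv,(18,90,150),(35,255,255)),box)
    for c in blobs(y,4): q=ray(c[:,0],K,T,.06)[:,:2]-ctr;print("tab",c[:,0].mean(0),np.round(np.hypot(*q.T)[[0]],3),np.degrees(np.arctan2(*q.mean(0)[::-1])))
    d=sub(cv2.inRange(img,(0,0,0),(70,70,70)),box)
    c=max(blobs(d),key=cv2.contourArea);print("dark",c[:,0].mean(0),rect(c,K,T,.061))
    if n=="top":
        t=np.array([[420+170*90/400,180+145*90/400]]);q=ray(t,K,T,.06)[0,:2]-ctr;print("tip",np.hypot(*q),np.degrees(np.arctan2(q[1],q[0])))
        k=sub(cv2.inRange(img,(0,0,0),(75,75,75)),(280,215,365,290));c=max(blobs(k),key=cv2.contourArea);print("mat",rect(c,K,T,.003))
    kb=sub(cv2.inRange(hsv,(0,90,0),(15,255,140)),(140,215,165,240) if n=="top" else (262,325,290,355))
    for c in blobs(kb,20): print("knob",cv2.minEnclosingCircle(c),cv2.contourArea(c),ray([cv2.minEnclosingCircle(c)[0]],K,T,.1675))
    te=sub(cv2.inRange(hsv,(0,150,90),(12,255,255)),(380,240,425,290) if n=="top" else (400,150,440,200))
    c=max(blobs(te),key=cv2.contourArea);print("mug",rect(c,K,T,.085))
print(shift([0,0,0],0))
```

```text
top ring ((524.4850463867188, -353.34832763671875), (127.0203628540039, 129.41700744628906), 85.53756713867188)
tab [449.5 239.5] [0.052] 130.59852039214917
dark [466.38461538 223.92307692] [ 0.5249 -0.3527 63.5959 61.866  87.8948]
tip 0.03341922920802281 34.13755976781667
mat [ 4.562000e-01 -7.400000e-03  1.462696e+02  1.250769e+02  8.607070e+01]
knob ((154.57691955566406, 227.5), 6.596004962921143) 88.5 [[0.52827886 0.35331497 0.1675    ]]Traceback (most recent call last):
  File "<stdin>", line 21, in <module>
ValueError: max() iterable argument is empty
```

Run:
```python
from h import *
img=cv2.imread("pics/side0.png");_,K,T=cam("side");hsv=cv2.cvtColor(img,cv2.COLOR_BGR2HSV)
def sub(m,b):
    o=np.zeros_like(m);o[b[1]:b[3],b[0]:b[2]]=m[b[1]:b[3],b[0]:b[2]];return o
m=sub(cv2.inRange(hsv,(0,0,130),(180,50,255)),(360,100,440,165))
c=max(blobs(m),key=cv2.contourArea);h=cv2.convexHull(c)
el=cv2.fitEllipse((ray(h[:,0],K,T,.052)[:,:2]*1000).astype(np.float32));print("ring",el)
y=sub(cv2.inRange(hsv,(15,60,130),(38,255,255)),(395,120,420,150))
for c in blobs(y,2): q=ray(c[:,0],K,T,.06)[:,:2].mean(0)-np.array(el[0])/1000;print("tab",c[:,0].mean(0),q,np.degrees(np.arctan2(q[1],q[0])))
g=sub(cv2.inRange(img,(0,0,0),(70,70,70)),(320,200,430,280));c=max(blobs(g),key=cv2.contourArea);print("mat",rect(c,K,T,.003))
kb=sub(cv2.inRange(hsv,(0,60,0),(15,255,120)),(262,325,290,355))
for c in blobs(kb,20): print("knob",cv2.boundingRect(c))
# bar predicted ends at tops for check against picture
print(proj([.5283,.3533,.1675],K,T))
it=cv2.imread("pics/top0.png");_,Kt,Tt=cam("top")
q=[410,262];print("mug~",ray([[403,265]],Kt,Tt,.085))
p=[.5245,-.3533,.12]
print(shift(p,35.5+90),shift([.5245,-.3533,.095],125.5)[0])
```

```text
ring ((522.9476318359375, -348.1808776855469), (123.7176742553711, 126.98493194580078), 13.414905548095703)
tab [415. 148.] [-0.0613497   0.07684484] 128.6023972446921
tab [409.23076923 138.30769231] [-0.03722737  0.04529156] 129.41847008100842
mat [ 4.544000e-01 -3.500000e-03  1.497220e+02  1.295112e+02  8.571300e+01]
knob (269, 337, 17, 14)
[[277.25980411 331.19989621]]
mug~ [[ 0.43250655 -0.19542466  0.085     ]]
(array([ 0.1234,  0.3094, -0.1733]), np.float64(-8.75250230312463), np.float64(-63.3), array([ 0.3262, -0.6473,  0.2434]), np.float64(-0.08)) [ 0.1484  0.3094 -0.1733]
```

move_arm(
  targets=[1,0,0.04,-0.022,-2,1,0,0.08,-0.044,-4,1,0,0.12,-0.066,-6,1,0,0.16,-0.088,-8.8,1,0,0.2,-0.11,-8.8,1,0,0.24,-0.132,-8.8,1,0,0.28,-0.154,-8.8,1,0,0.3095,-0.1747,-8.8,1,0.03,0.3095,-0.1747,-8.8,1,0.07,0.3095,-0.1747,-8.8],
)

```text
time_s: 1.35
eef_pos: [0.5263, -0.3511, 0.1748]
eef_rot: [0.544, 1.566, -0.403]
force: [0.7, -0.1, -0.1]
width: 0.0931
```

```bash
python3 -c "
from h import *
print(shift([.5238,-.3515,.095],125.5))"
```

```text
(array([ 0.0798, -0.0025, -0.0015]), np.float64(0.21563907561017004), np.float64(-54.3), array([ 0.5263, -0.3511,  0.1748]), np.float64(-0.5))
```

move_arm(
  newtons=25,
  targets=[1,0.03,-0.0025,-0.0015,0,1,0.06,-0.0025,-0.0015,0,1,0.08,-0.0025,-0.0015,0,1,0.08,-0.0025,-0.0015,0,0,0.08,-0.0025,-0.0015,0,0,0.08,-0.0025,-0.0015,0,0,0.08,-0.0025,-0.0015,0,0,0.08,-0.0025,-0.0015,0,0,0.08,-0.0025,-0.0015,0,0,0.08,-0.0025,-0.0015,0],
)

```text
time_s: 2.35
eef_pos: [0.5239, -0.3516, 0.0952]
eef_rot: [0.536, 1.565, -0.411]
force: [0.4, 0.3, -0.3]
width: 0.0496
```

```bash
python3 -c "
from h import *
print(shift([.5238,-.3515,.095],125.5)); print(r.get_state()['force'],r.get_state()['torque'],r.get_state()['width'])
i,K,T=cam('top');j,_,_=cam('side');cv2.imwrite('pics/d1.png',np.hstack([cv2.resize(i[170:280,400:520],(400,366)),cv2.resize(j[80:180,340:460],(400,366))]))"
```

```text
(array([ 0.0002, -0.    , -0.0001]), np.float64(0.21423371141787584), np.float64(-54.3), array([ 0.5239, -0.3516,  0.0952]), np.float64(-0.51))
[ 0.41682223  0.29050237 -0.30099738] [-0.04511859  0.02034749 -0.0326243 ] 0.04961443317721646
```

View pics/d1.png

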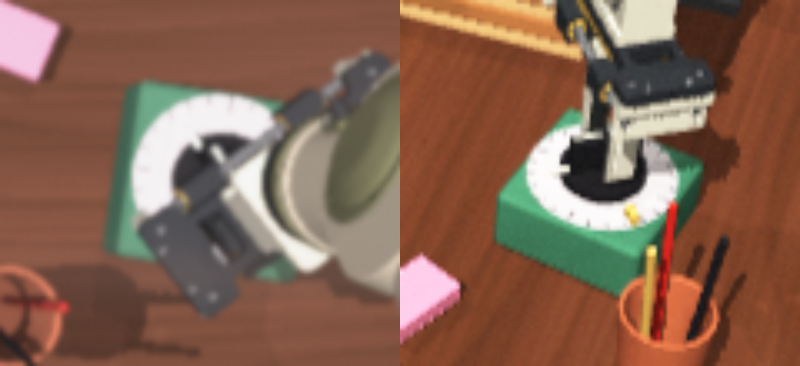

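The jaws straddle the bar squarely, and the pointer tip shows left of the fingers. They haven't shut yet (50 mm), so I'll finish closing and start turning.

move_arm(
  targets=[0,0,0,0,0,0,0,0,0,0,0,0,0,0,0,0,0,0,0,0,0,0,0,0,0,0,0,0,0,0,0,0,0,0,-7,0,0,0,0,-14,0,0,0,0,-21,0,0,0,0,-28],
)

```text
time_s: 3.45
eef_pos: [0.5254, -0.3535, 0.0951]
eef_rot: [-0.062, 1.562, -0.517]
force: [5.4, -6.1, -6.3]
width: 0.014
```

```bash
python3 -c "
from h import *
print(shift([.5238,-.3515,.095],220)); s=r.get_state();print(s['force'],s['torque'],s['width'],s['joints'])"
```

```text
(array([ 0.0001,  0.0011, -0.0023]), np.float64(-66.05507688180501), np.float64(-26.1), array([ 0.5254, -0.3535,  0.0951]), np.float64(-0.17))
[ 5.41784423 -6.11352408 -6.27741347] [-1.18532363 -0.92066431 -0.03583855] 0.013966445408510124 [ 0.62423132  0.67681156 -0.1846777   1.92732107  0.22340392  0.54760184
 -0.16565071]
```

move_arm(
  targets=[0,0,0,0,-7,0,0,0,0,-14,0,0,0,0,-21,0,0,0,0,-28,0,0,0,0,-35,0,0,0,0,-42,0,0,0,0,-49,0,0,0,0,-56,0,0,0,0,-63,0,0,0,0,-66],
)

```text
time_s: 4.45
eef_pos: [0.5249, -0.3537, 0.095]
eef_rot: [-1.246, 1.562, -0.545]
force: [-0.9, 0.1, 1.4]
width: 0.0138
```

move_arm(
  targets=[0,0,0,0,0,0,0,0,0,0,1,0,0,0,0,1,0,0,0,0,1,0,0,0,0,1,0,0,0,0,1,0,0,0,0,1,-0.05,0,0,0,1,-0.1,0,0,0,1,-0.14,0,0,0],
)

```text
time_s: 5.45
eef_pos: [0.5241, -0.3529, 0.2374]
eef_rot: [-1.201, 1.561, -0.5]
force: [-0.4, 0.3, -0.8]
width: 0.0732
```

```bash
python3 -c "
from h import *
print(shift([.5283,.3533,.22],5)); s=r.get_state();print(s['force'],s['width'],s['joints'])
_,K,T=cam('top');print(shift([.44,.10,.25],5)[0])"
```

```text
(array([0.0143, 0.537 , 0.4587]), np.float64(35.179512999051916), np.float64(40.2), array([ 0.5241, -0.3529,  0.2374]), np.float64(0.81))
[-0.43529936  0.25919836 -0.80238992] 0.07318639721966969 [ 0.91570929  0.55701829 -0.62373621  1.80850233  0.4076958   0.89735109
  0.8085287 ]
[-0.0116  0.4023  0.2265]
```

move_arm(
  targets=[1,0,0.033,0.028,3.5,1,0,0.067,0.057,7,1,0,0.101,0.086,10.5,1,0,0.134,0.114,14,1,0,0.168,0.143,17.5,1,0,0.202,0.172,21,1,0,0.235,0.201,24.5,1,0,0.268,0.229,28,1,0,0.302,0.258,31.5,1,0,0.335,0.286,35],
)

```text
time_s: 6.5
eef_pos: [0.5288, 0.0887, 0.2397]
eef_rot: [-0.615, 1.553, -0.527]
force: [0.6, -0.3, 0.1]
width: 0.0932
```

```bash
python3 -c "
from h import *
print(shift([.5283,.3533,.22],5.3))
i,K,T=cam('top');j,Ks,Ts=cam('side');cv2.imwrite('pics/top1.png',i);cv2.imwrite('pics/side1.png',j)
c=np.array([.524,-.352,.06]);
cv2.imwrite('pics/d2.png',np.hstack([cv2.resize(i[175:275,415:515],(400,400),interpolation=2),cv2.resize(j[100:165,360:440],(400,400),interpolation=2)]))"
```

```text
(array([0.0174, 0.2638, 0.0225]), np.float64(-0.2671093202213797), np.float64(5.0), array([0.5288, 0.0887, 0.2397]), np.float64(-0.51))
```

View pics/d2.png

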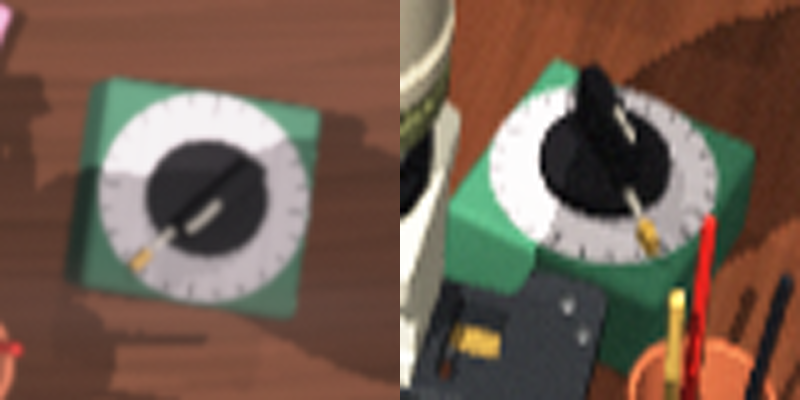

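The pointer line ends at the brass tab in both views: top tip at (150,258) against the tab at (143,262), side tip at (640,225) against the tab at (648,238). The dial is set. Next is the knob.

move_arm(
  targets=[1,0,0.038,0.003,0,1,0,0.076,0.006,0,1,0,0.115,0.009,0,1,0,0.154,0.012,0,1,0,0.192,0.015,0,1,0,0.231,0.019,0,1,0,0.2695,0.022,0,1,0.01,0.2695,0.022,0,1,0.017,0.2695,0.022,0,1,0.017,0.2695,0.022,0],
)

```text
time_s: 7.6
eef_pos: [0.5247, 0.3621, 0.2201]
eef_rot: [-0.597, 1.554, -0.501]
force: [-0.2, -1.0, -0.2]
width: 0.0932
```

```bash
python3 -c "
from h import *
print(shift([.5275,.359,.167],5.3))
j,Ks,Ts=cam('side');i,_,_=cam('top')
cv2.imwrite('pics/k1.png',np.hstack([cv2.resize(i[170:280,110:230],(400,366)),cv2.resize(j[280:400,200:360],(480,366),interpolation=2)[:,:400]]))"
```

```text
(array([ 0.0532, -0.0028,  0.0018]), np.float64(0.21445375509584608), np.float64(5.5), array([0.5247, 0.3621, 0.2201]), np.float64(-0.94))
```

View pics/k1.png

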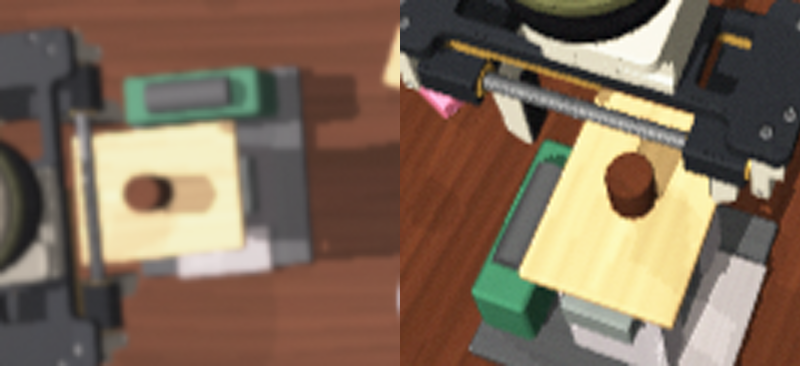

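move_arm(
  newtons=30,
  targets=[0.7,0.015,-0.001,0.002,0,0.6,0.03,-0.001,0.002,0,0.5,0.045,-0.001,0.002,0,0.5,0.053,-0.001,0.002,0,0,0.053,-0.001,0.002,0,0,0.053,-0.001,0.002,0,0,0.053,-0.001,0.002,0,0,0.053,-0.001,0.002,0,0,0.053,-0.001,0.002,0,0,0.053,-0.001,0.002,0],
)

```text
time_s: 8.7
eef_pos: [0.5282, 0.3615, 0.169]
eef_rot: [-0.453, 1.553, -0.358]
force: [-0.8, 0.6, 2.4]
width: 0.0256
```

move_arm(
  targets=[0,0,0,0,0,0,0,0,0,0,0,0,0,0,0,0,-0.01,0,0,0,0,-0.02,0,0,0,0,-0.03,0,0,0,0,-0.045,0,0,0,0,-0.06,0,0,0,0,-0.07,0,0,0,0,-0.07,0,0,0],
)

```text
time_s: 9.7
eef_pos: [0.5276, 0.3625, 0.2411]
eef_rot: [-0.32, 1.551, -0.225]
force: [0.5, 0.7, -1.6]
width: 0.0254
```

```bash
python3 -c "
from h import *
print(r.get_state()['width'],shift([.455,-.0055,.23],-4.1),shift([.455,-.0055,.12],-4.1))"
```

```text
0.025350894815674957 (array([ 0.0114, -0.3594, -0.1075]), np.float64(9.566239523060972), np.float64(5.5), array([0.5276, 0.3625, 0.2411]), np.float64(-0.93)) (array([ 0.1213, -0.3587, -0.1096]), np.float64(9.566239523060972), np.float64(5.5), array([0.5276, 0.3625, 0.2411]), np.float64(-0.93))
```

move_arm(
  targets=[0,0,-0.036,-0.011,1,0,0,-0.072,-0.022,2,0,0,-0.108,-0.033,3,0,0,-0.144,-0.043,4,0,0,-0.18,-0.054,5,0,0,-0.216,-0.065,6,0,0.01,-0.252,-0.076,7,0,0.01,-0.288,-0.086,8,0,0.01,-0.324,-0.097,9,0,0.011,-0.359,-0.108,9.5],
)

```text
time_s: 10.7
eef_pos: [0.4538, -0.0067, 0.2302]
eef_rot: [-0.161, 1.551, -0.232]
force: [1.0, -0.7, -1.4]
width: 0.0252
```

```bash
python3 -c "
from h import *
print(r.get_state()['width'],shift([.455,-.0055,.053],-4.1))
i,K,T=cam('top');cv2.imwrite('pics/top2.png',i)
j,Ks,Ts=cam('side');cv2.imwrite('pics/side2.png',j)"
```

```text
0.025176470469960036 (array([ 0.1772,  0.0018, -0.0023]), np.float64(0.02066183268942723), np.float64(-4.1), array([ 0.4538, -0.0067,  0.2302]), np.float64(-0.47))
```

View pics/side2.png

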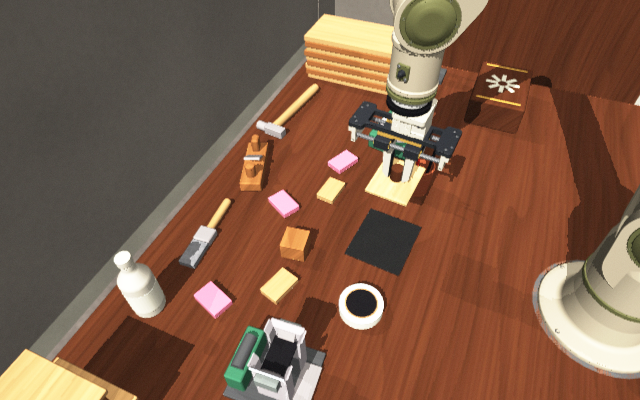

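The cover is held level, the chute is open at (280,350), and the mat below at (383,240) is clear. Lowering it.

move_arm(
  targets=[0,0.03,0.002,-0.002,0,0,0.06,0.002,-0.002,0,0,0.09,0.002,-0.002,0,0,0.12,0.002,-0.002,0,0,0.145,0.002,-0.002,0,0,0.16,0.002,-0.002,0,0,0.17,0.002,-0.002,0,0,0.175,0.002,-0.002,0,0,0.178,0.002,-0.002,0,0,0.181,0.002,-0.002,0],
)

```text
time_s: 11.8
eef_pos: [0.454, -0.0088, 0.0488]
eef_rot: [-0.292, 1.552, -0.369]
force: [0.2, -0.7, -0.8]
width: 0.0253
```

move_arm(
  targets=[0,0.001,0,0,0,0.5,0.001,0,0,0,0.5,0.001,0,0,0,0.5,0.001,0,0,0,0.6,0.001,0,0,0,0.6,0.001,0,0,0,0.6,-0.01,0,0,0,0.7,-0.06,0,0,0,1,-0.11,0,0,0,1,-0.14,0,0,0],
)

```text
time_s: 12.8
eef_pos: [0.4517, -0.0076, 0.1916]
eef_rot: [-0.252, 1.551, -0.328]
force: [0.4, 0.2, -0.3]
width: 0.075
```

```bash
cat > look.py <<'E'
from h import *
_,K,T=cam('top');_,Ks,Ts=cam('side')
b=cv2.imread('pics/top2.png');bs=cv2.imread('pics/side2.png')
# chute in side view and blanks
def bl(img,K,T):
    for c in blobs(wood(img)):
        m=c[:,0].mean(0);p=ray([m],K,T,.016)[0]
        if .4<p[0]<.8 and abs(p[1])<.35: print(m.round(),cv2.contourArea(c),rect(c,K,T,.016))
bl(b,K,T);bl(bs,Ks,Ts)
E
python3 look.py; python3 -c "
from h import *
b=cv2.imread('pics/top2.png');bs=cv2.imread('pics/side2.png')
cv2.imwrite('pics/f1.png',np.hstack([cv2.resize(b[185:265,130:210],(400,400),interpolation=2),cv2.resize(bs[310:400,220:330],(400,327),interpolation=2)[:400] if 0 else cv2.resize(bs[310:400,230:330],(400,400),interpolation=2)]))
print(shift([.6266,-.0993,.12],-6.3))"
```

```text
[344. 246.] 77.5 [ 4.73500e-01 -6.16000e-02  2.87369e+01  2.66984e+01  7.74452e+01]
[240. 189.] 515.0 [ 0.6214  0.1964 72.5476 50.144  74.1655]
[357. 185.] 534.0 [ 0.6266 -0.0993 73.4898 50.265  83.6838]
[278. 183.] 398.5 [ 0.6342  0.0985 56.4373 53.1175  8.9166]
[361. 303.] 719.0 [ 0.4456  0.1745 65.0062 62.6091 22.6924]
[279. 285.] 726.5 [ 0.6176  0.2014 75.6521 53.1113 73.301 ]
[293. 245.] 520.5 [  0.6382   0.0928  85.0069  56.4539 -81.3734]
[330. 190.] 427.0 [ 0.6235 -0.0913 82.7234 51.0663 84.4158]
[389. 184.] 758.5 [  0.4846  -0.1876 150.7857 113.0843  85.7303]
[399. 139.] 106.5 [  0.5224  -0.3412 128.0871  16.1225  -5.493 ]
(array([ 0.077 , -0.0771,  0.1782]), np.float64(1.8318533692169012), np.float64(-4.5), array([ 0.4532, -0.008 ,  0.1923]), np.float64(-0.58))
```

View pics/f1.png

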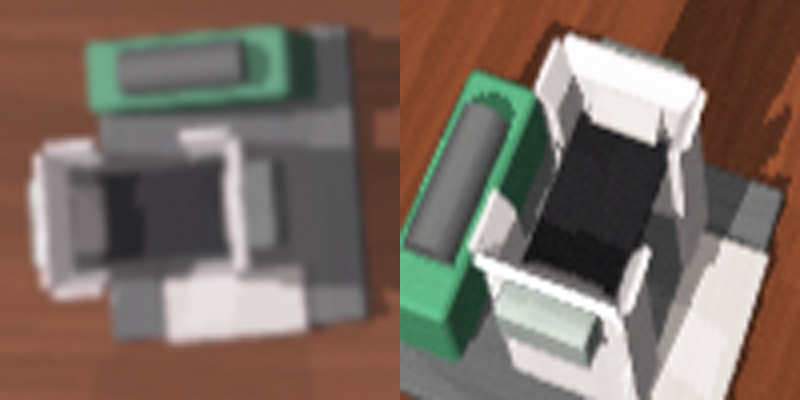

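Run:
```python
from h import *
for n,o,s,c in(("top",(130,185),5,[(40,150),(52,298),(245,268),(235,130)]),("side",(230,310),4,[(168,38),(305,100),(225,310),(75,258)])):
    i,K,T=cam(n);p=ray(np.array(c)/s+o,K,T,.1295)[:,:2]
    print(n,p.round(4).tolist(),p.mean(0).round(4),cv2.minAreaRect((p*1000).astype(np.float32)))
    # white rim mask
    b=cv2.imread(f"pics/{n}2.png");hsv=cv2.cvtColor(b,cv2.COLOR_BGR2HSV)
    # base plate/green box directions
    g=cv2.inRange(hsv,(60,80,40),(95,255,255));
    for q in blobs(g,100):
        R_=rect(q,K,T,.06)
        if .1<R_[1]: print("green",R_)
print(shift([.621,.1965,.06],-16))
```

```text
top [[0.5571, 0.4066], [0.4903, 0.4004], [0.5024, 0.3127], [0.5647, 0.3175]] [0.5286 0.3593] ((527.8123168945312, 359.0059509277344), (67.10424041748047, 89.38623809814453), 5.287803649902344)
green [  0.5971   0.3609 102.7983  32.4171 -85.6856]
side [[0.5575, 0.3233], [0.4926, 0.3259], [0.4857, 0.414], [0.548, 0.419]] [0.521  0.3705] ((521.4860229492188, 368.61676025390625), (64.38289642333984, 96.17184448242188), 4.635972023010254)
green [  0.5895   0.3748 108.6646  45.8698 -85.9298]
(array([0.1309, 0.2181, 0.1503]), np.float64(11.537993673968742), np.float64(-4.5), array([ 0.4518, -0.0084,  0.1892]), np.float64(-0.58))
```

Run:
```python
from h import *
i,K,T=cam("side");c=np.array([(168,38),(305,100),(225,310),(75,258)]);p=ray(c/[4,4.444]+[230,310],K,T,.1295)[:,:2]
print(p.round(4).tolist(),p.mean(0).round(4),cv2.minAreaRect((p*1000).astype(np.float32)))
```

```text
[[0.5583, 0.3217], [0.4945, 0.322], [0.4908, 0.4036], [0.5529, 0.4103]] [0.5241 0.3644] ((523.8255615234375, 364.10491943359375), (63.6767692565918, 88.68504333496094), 3.4351143836975098)
```

move_arm(
  targets=[1,0,0.03,0.02,2,1,0,0.06,0.04,4,1,0,0.09,0.06,6,1,0,0.12,0.08,8,1,0,0.15,0.1,10,1,0,0.18,0.12,11.5,1,0.03,0.21,0.14,11.5,1,0.06,0.2195,0.15,11.5,1,0.1,0.2195,0.15,11.5,1,0.11,0.2195,0.15,11.5],
)

```text
time_s: 14.05
eef_pos: [0.6167, 0.1977, 0.0736]
eef_rot: [-0.606, 1.557, -0.882]
force: [-0.3, -0.4, -0.8]
width: 0.0933
```

Run:
```python
from h import *
print(shift([.6212,.198,.027],-16))
i,K,T=cam('top');j,Ks,Ts=cam('side')
cv2.imwrite('pics/b0.png',np.hstack([cv2.resize(i[140:270,190:320],(400,400)),cv2.resize(j[210:340,220:350],(400,400),interpolation=2)]))
```

```text
(array([0.0467, 0.0018, 0.0038]), np.float64(0.1751022154251558), np.float64(-15.8), array([0.6167, 0.1977, 0.0736]), np.float64(-1.07))
```

View pics/b0.png

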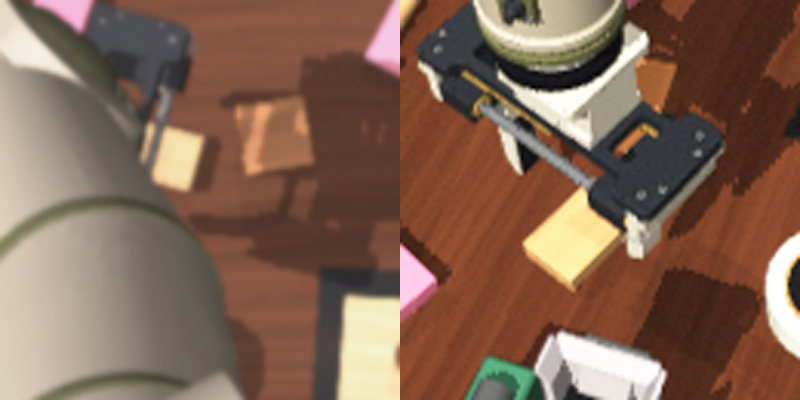

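The jaws straddle the blank: fingers at (515,150) and (640,235), with the blank between them at (575,240). Descending to grip it.

move_arm(
  newtons=40,
  targets=[0.9,0.02,0.002,0.004,0,0.8,0.035,0.002,0.004,0,0.75,0.044,0.002,0.004,0,0.75,0.047,0.002,0.004,0,0,0.047,0.002,0.004,0,0,0.047,0.002,0.004,0,0,0.047,0.002,0.004,0,0,0.047,0.002,0.004,0,0,0.047,0.002,0.004,0,0,0.047,0.002,0.004,0],
)

```text
time_s: 15.15
eef_pos: [0.623, 0.1982, 0.0305]
eef_rot: [-0.369, 1.555, -0.646]
force: [-0.8, -0.1, 6.4]
width: 0.0452
```

move_arm(
  targets=[0,0,0,0,0,0,-0.01,0,0,0,0,-0.04,0,0,0,0,-0.08,0,0,0,0,-0.12,0,0,0,0,-0.16,0,0,-3,0,-0.19,0,0,-8,0,-0.2,0,0,-13,0,-0.2,0,0,-18,0,-0.2,0,0,-20.6],
)

```text
time_s: 16.15
eef_pos: [0.6205, 0.1998, 0.2318]
eef_rot: [-0.683, 1.555, -0.598]
force: [1.0, -0.4, -1.1]
width: 0.0453
```

Run:
```python
from h import *
print(r.get_state()['width'],shift([.5263,.3618,.2],4.6))
```

```text
0.04529655026086842 (array([ 0.029 ,  0.1697, -0.0804]), np.float64(0.2940445897363162), np.float64(4.9), array([0.6205, 0.1998, 0.2318]), np.float64(-0.66))
```

move_arm(
  targets=[0,0,0.024,-0.011,0,0,0,0.048,-0.023,0,0,0,0.073,-0.034,0,0,0,0.097,-0.046,0,0,0,0.121,-0.057,0,0,0,0.145,-0.069,0,0,0.01,0.1697,-0.0804,0,0,0.02,0.1697,-0.0804,0,0,0.03,0.1697,-0.0804,0,0,0.03,0.1697,-0.0804,0],
)

```text
time_s: 17.15
eef_pos: [0.5265, 0.36, 0.1976]
eef_rot: [-0.857, 1.554, -0.772]
force: [-0.7, -0.7, 0.3]
width: 0.0459
```

Run:
```python
from h import *
s=shift([.5263,.3618,.17],4.6);print(s)
i,K,T=cam('top');j,Ks,Ts=cam('side');cv2.imwrite('pics/side3.png',j)
z=s[3][2]-.0305+.016
for n,im,k,t in(("top",i,K,T),("side",j,Ks,Ts)):
    for c in blobs(wood(im)):
        m=c[:,0].mean(0);p=ray([m],k,t,z)[0]
        if np.hypot(*(p[:2]-s[3][:2]))<.06: print(n,m,rect(c,k,t,z))
im=cv2.resize(j[270:400,210:340],(560,560),interpolation=2);cv2.imwrite('pics/b1.png',im)
```

```text
(array([ 0.0276,  0.0022, -0.0003]), np.float64(0.232169247241103), np.float64(4.8), array([0.5265, 0.36  , 0.1976]), np.float64(-0.99))
top [139.31914894 229.27659574] [ 0.5247  0.3799 45.4963  9.4742  5.3959]
top [155.35443038 227.88607595] [ 0.5272  0.3451 46.8061 45.2424  0.5505]
side [271.19191919 343.14141414] [ 0.5234  0.3777 47.1721 41.7209  2.8946]
```

View pics/b1.png

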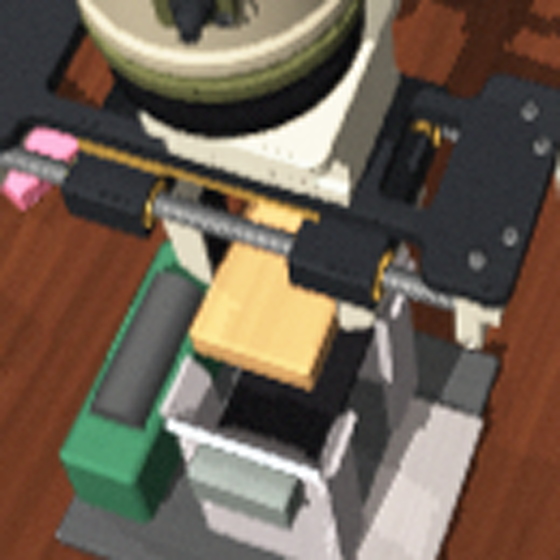

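Run:
```python
from h import *
i,K,T=cam('top');j,Ks,Ts=cam('side');z=.1976-.0305+.016
p=ray(np.array([(193,330),(316,362)])/4.308+[210,270],Ks,Ts,z);print("near end top",p)
v=np.array([-np.sin(.083),np.cos(.083)]);print("centre side",p[:,:2].mean(0)-.035*v)
hs=cv2.cvtColor(i,cv2.COLOR_BGR2HSV);m=wood(i)
for c in blobs(m,30):
    mm=c[:,0].mean(0)
    if 135<mm[0]<175 and 215<mm[1]<240:
        q=ray(c[:,0],K,T,z);d=q[:,:2]@v;print("top extents along v",d.min(),d.max(),"tcp",np.array([.5265,.36])@v, cv2.boundingRect(c), ray([[cv2.boundingRect(c)[0]+cv2.boundingRect(c)[2],228]],K,T,z-.016))
```

```text
near end top [[0.54342622 0.39406274 0.1831    ]
 [0.49904998 0.38766911 0.1831    ]]
centre side [0.52413977 0.35598641]
top extents along v 0.3313186043305883 0.34098349335968237 tcp 0.31511134874090857 (136, 218, 6, 23) [[0.52762672 0.38105266 0.1671    ]]
top extents along v 0.2780478068558673 0.32456670275794236 tcp 0.31511134874090857 (144, 216, 23, 24) [[0.52677099 0.32625728 0.1671    ]]
```

move_arm(
  newtons=45,
  targets=[0,0,0.0035,0,0,0,0.01,0.0035,0,0,0,0.02,0.0035,0,0,0,0.03,0.0035,0,0,0,0.036,0.0035,0,0,0,0.042,0.0035,0,0,0,0.047,0.0035,0,0,0,0.052,0.0035,0,0,0,0.054,0.0035,0,0,0,0.054,0.0035,0,0],
)

```text
time_s: 18.35
eef_pos: [0.5275, 0.364, 0.1451]
eef_rot: [-0.683, 1.554, -0.599]
force: [0.0, -0.5, -0.8]
width: 0.045
```

Run:
```python
from h import *
s=r.get_state();print(s['force'],s['torque'],shift([.5263,.3618,.107],4.6))
j,Ks,Ts=cam('side');i,_,_=cam('top')
im=cv2.resize(j[290:390,220:340],(600,500),interpolation=2);cv2.imwrite('pics/b2.png',im)
```

```text
[ 0.01717678 -0.5219826  -0.81089664] [-0.02844591 -0.09187839 -0.03052266] (array([ 0.0381, -0.0017, -0.0018]), np.float64(0.21882716243645461), np.float64(4.8), array([0.5275, 0.364 , 0.1451]), np.float64(-1.04))
```

View pics/b2.png

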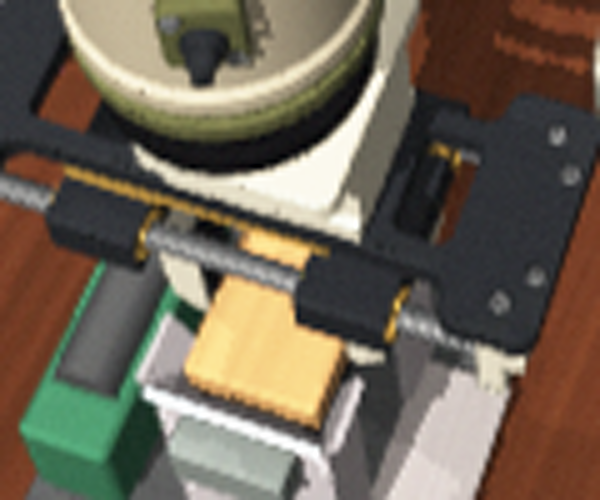

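The blank sits inside the flare with no contact force, so I'm pushing down slowly.

move_arm(
  newtons=50,
  targets=[0,0.003,0,0,0,0,0.006,0,0,0,0,0.009,0,0,0,0,0.012,0,0,0,0,0.015,0,0,0,0,0.018,0,0,0,0,0.021,0,0,0,0,0.023,0,0,0,0,0.025,0,0,0,0,0.025,0,0,0],
)

```text
time_s: 19.45
eef_pos: [0.5279, 0.364, 0.1202]
eef_rot: [-0.651, 1.554, -0.567]
force: [0.9, 1.8, 1.0]
width: 0.0452
```

Run:
```python
from h import *
s=r.get_state();print(s['force'],s['torque'],s['width'],shift([.5263,.3618,.107],4.6))
```

```text
[0.89521035 1.7716194  1.00715201] [ 0.23835625 -0.21979431  0.0004794 ] 0.04515935568717798 (array([ 0.0132, -0.0019, -0.002 ]), np.float64(0.2156904584337127), np.float64(4.8), array([0.5279, 0.364 , 0.1202]), np.float64(-1.06))
```

move_arm(
  newtons=55,
  targets=[0,0.002,0,0,0,0,0.004,0,0,0,0,0.006,0,0,0,0,0.008,0,0,0,0,0.01,0,0,0,0,0.012,0,0,0,0,0.014,0,0,0,0,0.015,0,0,0,0,0.015,0,0,0,0,0.015,0,0,0],
)

```text
time_s: 20.45
eef_pos: [0.528, 0.364, 0.1052]
eef_rot: [-0.656, 1.554, -0.572]
force: [-1.0, 1.2, 1.8]
width: 0.0452
```

Run:
```python
from h import *
s=r.get_state();print(s['force'],s['torque'],s['width'],shift([.5263,.3618,.107],4.6))
j,Ks,Ts=cam('side');i,_,_=cam('top')
im=cv2.resize(j[290:390,220:340],(600,500),interpolation=2);cv2.imwrite('pics/b3.png',im)
```

```text
[-1.00682586  1.16973025  1.82178788] [ 0.27826124  0.21921494 -0.01784136] 0.045194901657939844 (array([-0.0018, -0.002 , -0.0018]), np.float64(0.2273993448335716), np.float64(4.8), array([0.528 , 0.364 , 0.1052]), np.float64(-1.07))
```

View pics/b3.png

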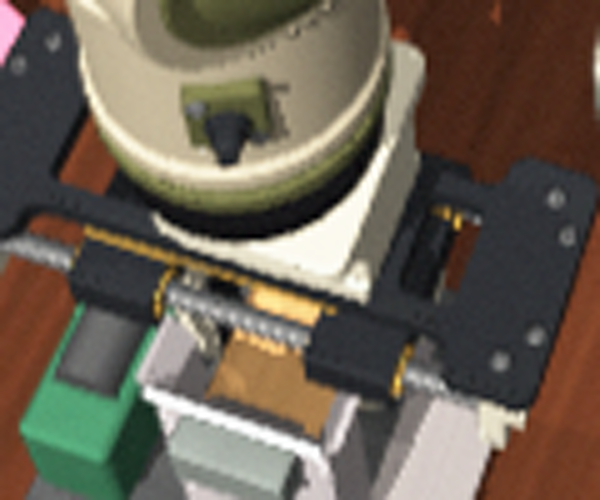

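Blank is down in the chute. I'll push 3 mm further, release and lift.

move_arm(
  targets=[0,0.001,0,0,0,0,0.002,0,0,0,0,0.003,0,0,0,0,0.003,0,0,0,0.8,0.003,0,0,0,0.8,0.003,0,0,0,0.8,0.003,0,0,0,0.8,0.003,0,0,0,0.8,0.003,0,0,0,0.8,0.003,0,0,0],
)

```text
time_s: 21.55
eef_pos: [0.5281, 0.3639, 0.1023]
eef_rot: [-0.655, 1.554, -0.571]
force: [0.5, 0.1, -0.2]
width: 0.0743
```

move_arm(
  targets=[0.8,0,0,0,0,0.8,-0.02,0,0,0,0.8,-0.04,0,0,0,0.8,-0.07,0,0,0,0.8,-0.11,0,0,0,1,-0.13,-0.05,0.01,0,1,-0.13,-0.09,0.02,0,1,-0.13,-0.13,0.03,0,1,-0.13,-0.17,0.04,0,1,-0.13,-0.21,0.06,0],
)

```text
time_s: 22.55
eef_pos: [0.6032, 0.1592, 0.2355]
eef_rot: [-0.677, 1.554, -0.592]
force: [-0.2, 0.9, 0.3]
width: 0.0933
```

Run:
```python
from h import *
print(shift([.6265,-.099,.06],-6))
i,K,T=cam('top');j,Ks,Ts=cam('side');cv2.imwrite('pics/top4.png',i);cv2.imwrite('pics/side4.png',j)
for n,im,k,t in(("top",i,K,T),("side",j,Ks,Ts)):
    for c in blobs(wood(im)):
        R_=rect(c,k,t,.016)
        if .4<R_[0]<.8 and abs(R_[1])<.3: print(n,c[:,0].mean(0).round(),R_)
cv2.imwrite('pics/f2.png',np.hstack([cv2.resize(i[185:265,130:210],(400,400),interpolation=2),cv2.resize(j[300:400,230:330],(400,400),interpolation=2)]))
```

```text
(array([ 0.1782, -0.2575, -0.001 ]), np.float64(10.870680715843108), np.float64(4.9), array([0.6032, 0.1592, 0.2355]), np.float64(-0.62))
top [323. 255.] [ 4.539000e-01 -9.700000e-03  1.127673e+02  8.784990e+01  8.533560e+01]
top [357. 185.] [ 0.6254 -0.0982 71.5845 47.9659 83.44  ]
top [279. 183.] [ 0.6337  0.0985 57.4295 53.1175  8.9166]
side [294. 240.] [  0.6396   0.0828  65.5413  55.5913 -80.5576]
side [385. 237.] [ 4.525000e-01 -5.700000e-03  1.147474e+02  8.638890e+01  8.529510e+01]
side [334. 192.] [ 6.07900e-01 -8.61000e-02  8.83793e+01  2.25022e+01 -8.76245e+01]
```

View pics/f2.png

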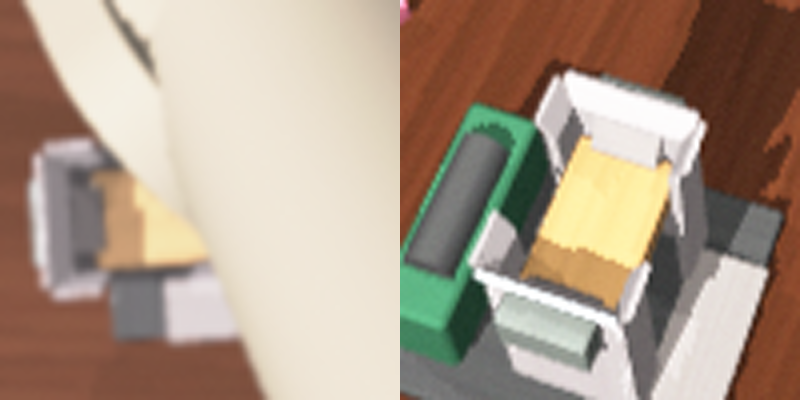

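The blank lies flat in the chute: wood visible at (600,220), with its ends under the lips. On to the second blank, which is still in place by the masks.

move_arm(
  targets=[1,0,-0.035,0,2,1,0,-0.07,0,4,1,0,-0.11,0,6,1,0,-0.15,0,8,1,0,-0.19,0,10,1,0,-0.225,0,10.9,1,0.03,-0.2575,-0.001,10.9,1,0.07,-0.2575,-0.001,10.9,1,0.11,-0.2575,-0.001,10.9,1,0.14,-0.2575,-0.001,10.9],
)

```text
time_s: 23.65
eef_pos: [0.6263, -0.1053, 0.0961]
eef_rot: [-0.622, 1.553, -0.738]
force: [0.2, 1.0, 0.2]
width: 0.0929
```

Run:
```python
from h import *
print(shift([.6265,-.099,.0305],-6))
_,K,T=cam('side');j=cv2.imread('pics/side4.png');i,Kt,Tt=cam('top');j2,_,_=cam('side')
for n,im,k,t in(("s4",j,K,T),("top",i,Kt,Tt),("side",j2,K,T)):
    for c in blobs(wood(im),20):
        R_=rect(c,k,t,.016);q=rect(c,k,t,.097)
        if (.4<R_[0]<.8 and abs(R_[1])<.3): print(n,R_)
        elif abs(q[1]-.36)<.05 and abs(q[0]-.52)<.06: print(n,"chute",q,rect(c,k,t,.113))
```

```text
(array([ 0.0655,  0.007 , -0.0015]), np.float64(-0.6361576942881015), np.float64(-6.6), array([ 0.6263, -0.1053,  0.0961]), np.float64(-0.47))
s4 chute [  0.5268   0.3611  65.4022  46.2115 -85.2791] [  0.5225   0.3666  63.9562  45.1898 -85.279 ]
s4 [ 0.4456  0.1745 65.0628 62.6091 22.6925]
s4 [  0.6396   0.0828  65.5413  55.5913 -80.5576]
s4 [ 4.525000e-01 -5.700000e-03  1.147474e+02  8.638890e+01  8.529510e+01]
s4 [ 6.07900e-01 -8.61000e-02  8.83793e+01  2.25022e+01 -8.76245e+01]
s4 [  0.4612  -0.2779  99.1948  10.1763 -79.0633]
top [ 4.539000e-01 -9.600000e-03  1.126692e+02  8.795050e+01  8.535810e+01]
top chute [  0.528    0.3639  59.3597  48.0295 -86.0852] [  0.528    0.3578  58.4025  47.2551 -86.0852]
top [ 0.6219 -0.0706 34.5228 17.1627 -7.4694]
top [ 0.6341  0.0982 56.316  54.0594  8.4172]
side chute [  0.5262   0.3609  65.3969  48.0228 -85.667 ] [  0.5219   0.3664  63.951   46.9611 -85.667 ]
side [ 0.4456  0.1745 65.0062 62.6091 22.6924]
side [  0.6374   0.0924  85.566   58.0716 -81.3734]
side [ 4.525000e-01 -5.700000e-03  1.147474e+02  8.638890e+01  8.529510e+01]
side [ 0.6242 -0.0914 84.7903 51.211  87.4319]
side [  0.4611  -0.2779  99.1803  10.017  -78.3061]
side [ 0.7365 -0.2616 88.0827 11.4982 -4.6851]
```

move_arm(
  newtons=40,
  targets=[0.9,0.015,0.007,-0.001,-0.6,0.8,0.03,0.007,-0.001,-0.6,0.75,0.045,0.007,-0.001,-0.6,0.75,0.058,0.007,-0.001,-0.6,0.75,0.065,0.007,-0.001,-0.6,0,0.065,0.007,-0.001,-0.6,0,0.065,0.007,-0.001,-0.6,0,0.065,0.007,-0.001,-0.6,0,0.065,0.007,-0.001,-0.6,0,0.065,0.007,-0.001,-0.6],
)

```text
time_s: 24.8
eef_pos: [0.6269, -0.0984, 0.0323]
eef_rot: [-0.681, 1.554, -0.785]
force: [-0.6, 0.8, 3.1]
width: 0.0454
```

move_arm(
  targets=[0,0,0,0,0,0,0,0,0,0,0,-0.02,0,0,0,0,-0.06,0,0,0,0,-0.1,0,0,0,0,-0.14,0,0,-2,0,-0.18,0,0,-4,0,-0.2,0,0,-6,0,-0.2,0,0,-8,0,-0.2,0,0,-10.5],
)

```text
time_s: 25.8
eef_pos: [0.6243, -0.0962, 0.2323]
eef_rot: [-0.868, 1.553, -0.787]
force: [0.9, 0.2, -1.9]
width: 0.0453
```

Run:
```python
from h import *
print(r.get_state()['width'],shift([.528,.364,.2],4.6))
```

```text
0.045314972626814144 (array([ 0.0253,  0.4669, -0.0592]), np.float64(0.02384525089513545), np.float64(4.6), array([ 0.6243, -0.0962,  0.2323]), np.float64(-0.21))
```

move_arm(
  targets=[0,0,0.043,-0.005,0,0,0,0.086,-0.011,0,0,0,0.129,-0.016,0,0,0,0.172,-0.022,0,0,0,0.215,-0.027,0,0,0,0.258,-0.033,0,0,0,0.301,-0.038,0,0,0,0.344,-0.044,0,0,0,0.387,-0.049,0,0,0,0.43,-0.054,0],
)

```text
time_s: 26.8
eef_pos: [0.5348, 0.3291, 0.2242]
eef_rot: [-0.986, 1.553, -0.905]
force: [0.7, 0.0, -0.7]
width: 0.0458
```

Run:
```python
from h import *
print(r.get_state()['width'],shift([.528,.364,.2],4.6))
```

```text
0.04582356601013864 (array([ 0.0236,  0.0357, -0.0042]), np.float64(0.0493714132681049), np.float64(4.6), array([0.5348, 0.3291, 0.2242]), np.float64(-0.93))
```

move_arm(
  targets=[0,0,0.018,-0.002,0,0,0,0.0357,-0.004,0,0,0.01,0.0357,-0.004,0,0,0.02,0.0357,-0.004,0,0,0.024,0.0357,-0.004,0,0,0.024,0.0357,-0.004,0,0,0.024,0.0357,-0.004,0,0,0.024,0.0357,-0.004,0,0,0.024,0.0357,-0.004,0,0,0.024,0.0357,-0.004,0],
)

```text
time_s: 27.8
eef_pos: [0.5284, 0.364, 0.2]
eef_rot: [-0.953, 1.553, -0.872]
force: [0.1, -0.6, -0.3]
width: 0.0455
```

Run:
```python
from h import *
s=shift([.528,.364,.1451],4.6);print(r.get_state()['width'],s)
j,Ks,Ts=cam('side');i,K,T=cam('top')
z=s[3][2]-.0315+.016;v=np.array([-np.sin(.08),np.cos(.08)])
for n,im,k,t in(("top",i,K,T),("side",j,Ks,Ts)):
    for c in blobs(wood(im),20):
        q=ray(c[:,0],k,t,z)[:,:2]
        if np.hypot(*(q.mean(0)-s[3][:2]))<.06: d=q@v-s[3][:2]@v;print(n,rect(c,k,t,z),"along y rel. TCP",d.min(),d.max())
```

```text
0.045512546003894164 (array([ 0.0549,  0.0008, -0.0009]), np.float64(0.040906396811408285), np.float64(4.6), array([0.5284, 0.364 , 0.2   ]), np.float64(-1.0))
top [ 0.5268  0.3851 45.181   9.649   4.7753] along y rel. TCP 0.01636319523085017 0.026065411997090004
top [ 0.5292  0.3124 43.3496 22.0043  4.4052] along y rel. TCP -0.06257243816401276 -0.0405029156030437
top [  0.5287   0.3501  47.0969  46.827  -85.2726] along y rel. TCP -0.03747404487992212 0.009634329865760183
side [ 0.5153  0.3896 65.7559 55.1125 -0.5671] along y rel. TCP -0.0026546478219964253 0.05667446603357568
side [ 0.538   0.3489 23.9909  8.6686  3.5129] along y rel. TCP -0.020283837740983912 -0.01144791545727275
```

The offset in the hand matches the first blank's to within 0.5 mm, so the same descent applies.

move_arm(
  newtons=50,
  targets=[0,0.01,0.0005,0,0,0,0.02,0.0005,0,0,0,0.03,0.0005,0,0,0,0.04,0.0005,0,0,0,0.048,0.0005,0,0,0,0.055,0.0005,0,0,0,0.06,0.0005,0,0,0,0.065,0.0005,0,0,0,0.068,0.0005,0,0,0,0.07,0.0005,0,0],
)

```text
time_s: 28.9
eef_pos: [0.5294, 0.3645, 0.1303]
eef_rot: [-0.848, 1.553, -0.767]
force: [0.5, 1.3, 1.7]
width: 0.0456
```

move_arm(
  newtons=55,
  targets=[0,0.003,0,0,0,0,0.006,0,0,0,0,0.009,0,0,0,0,0.012,0,0,0,0,0.015,0,0,0,0,0.018,0,0,0,0,0.021,0,0,0,0,0.024,0,0,0,0,0.026,0,0,0,0,0.027,0,0,0],
)

```text
time_s: 29.9
eef_pos: [0.5297, 0.3644, 0.1031]
eef_rot: [-0.844, 1.554, -0.763]
force: [-1.7, 1.1, 3.7]
width: 0.0454
```

Run:
```python
from h import *
s=r.get_state();print(s['force'],s['torque'],s['width'],shift([.528,.364,.102],4.6))
```

```text
[-1.6934273   1.06668752  3.71816482] [0.42058181 0.22286628 0.05964434] 0.04543191359496391 (array([ 0.0011, -0.0002, -0.0017]), np.float64(0.07761628236281126), np.float64(4.7), array([0.5297, 0.3644, 0.1031]), np.float64(-1.08))
```

move_arm(
  targets=[0,0.001,0,0,0,0,0.002,0,0,0,0,0.002,0,0,0,0.8,0.002,0,0,0,0.8,0.002,0,0,0,0.8,0.002,0,0,0,0.8,0.002,0,0,0,0.8,0.002,0,0,0,0.8,0.002,0,0,0,0.8,0.002,0,0,0],
)

```text
time_s: 30.9
eef_pos: [0.5298, 0.3643, 0.101]
eef_rot: [-0.848, 1.554, -0.767]
force: [0.6, 0.6, -0.7]
width: 0.0742
```

move_arm(
  targets=[0.8,0,0,0,0,0.8,-0.02,0,0,0,0.8,-0.04,0,0,0,0.8,-0.07,0,0,0,0.8,-0.11,0,0,0,1,-0.13,-0.04,-0.01,0,1,-0.13,-0.08,-0.02,0,1,-0.13,-0.12,-0.03,0,1,-0.13,-0.16,-0.04,0,1,-0.13,-0.2,-0.05,0],
)

```text
time_s: 31.9
eef_pos: [0.4941, 0.1609, 0.2332]
eef_rot: [-0.841, 1.553, -0.76]
force: [1.4, 0.6, -0.3]
width: 0.0928
```

Run:
```python
from h import *
print(shift([.4538,-.008,.12],-4.6))
i,K,T=cam('top');j,Ks,Ts=cam('side');cv2.imwrite('pics/top5.png',i);cv2.imwrite('pics/side5.png',j)
for n,im,k,t in(("top",i,K,T),("side",j,Ks,Ts)):
    for c in blobs(wood(im),20):
        R_=rect(c,k,t,.016);q=rect(c,k,t,.097)
        if abs(q[1]-.36)<.05 and abs(q[0]-.52)<.06: print(n,"chute",q,rect(c,k,t,.113))
        elif (.4<R_[0]<.8 and abs(R_[1])<.3): print(n,R_)
cv2.imwrite('pics/f3.png',np.hstack([i[120:300,150:330] if 0 else cv2.resize(i[120:300,120:300],(400,400)),cv2.resize(j[300:400,230:330],(400,400),interpolation=2)]))
```

```text
(array([ 0.1147, -0.1635, -0.0552]), np.float64(9.282340868578402), np.float64(4.7), array([0.4941, 0.1609, 0.2332]), np.float64(-0.71))
top [ 4.539000e-01 -9.700000e-03  1.127673e+02  8.784990e+01  8.533560e+01]
top chute [  0.5293   0.3709  49.9871  48.6693 -85.8647] [  0.5293   0.3647  49.181   47.8845 -85.8647]
top [ 0.6339  0.0981 56.7296 54.1417  8.4172]
side chute [  0.5261   0.3616  63.7294  50.7731 -86.074 ] [  0.5218   0.3671  62.3204  49.6505 -86.074 ]
side [ 0.4456  0.1745 65.0628 62.6091 22.6925]
side [  0.6384   0.0927  84.9449  55.9395 -81.2827]
side [ 4.525000e-01 -5.700000e-03  1.147474e+02  8.638890e+01  8.529510e+01]
side [ 6.287000e-01 -7.620000e-02  1.096207e+02  1.132070e+01  4.090900e+00]
side [ 0.499  -0.1483 21.4596 12.5118  2.9685]
```

View pics/f3.png

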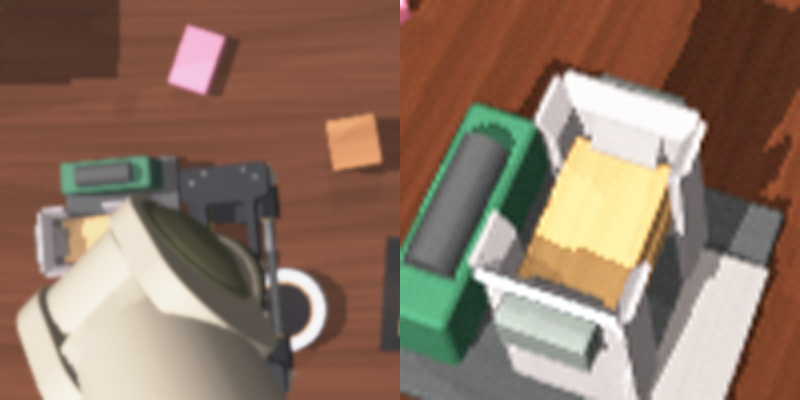

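The second blank is seated like the first, with its top face at the same place and the lower layer visible at (655,255). No pale blank is left on the bench. Picking the cover back up.

move_arm(
  newtons=30,
  targets=[1,0,-0.03,-0.01,1.5,1,0,-0.06,-0.02,3,1,0,-0.09,-0.03,4.5,1,0,-0.12,-0.04,6,1,0,-0.15,-0.05,8,0.8,0,-0.1635,-0.0552,9.4,0.6,0.03,-0.1635,-0.0552,9.4,0.6,0.07,-0.1635,-0.0552,9.4,0.6,0.1,-0.1635,-0.0552,9.4,0.6,0.115,-0.1635,-0.0552,9.4],
)

```text
time_s: 33.0
eef_pos: [0.4518, -0.0117, 0.118]
eef_rot: [-0.96, 1.553, -1.048]
force: [0.7, 0.6, -0.3]
width: 0.0584
```

Run:
```python
from h import *
print(shift([.4537,-.0085,.0495],-4.7),r.get_state()['width'])
```

```text
(array([0.0684, 0.0043, 0.0009]), np.float64(-0.3237048466097576), np.float64(-5.0), array([ 0.4518, -0.0117,  0.118 ]), np.float64(-0.74)) 0.05838831039375522
```

move_arm(
  targets=[0.6,0,0.0043,0.001,0,0.6,0.02,0.0043,0.001,0,0.6,0.04,0.0043,0.001,0,0.6,0.06,0.0043,0.001,0,0.6,0.068,0.0043,0.001,0,0,0.068,0.0043,0.001,0,0,0.068,0.0043,0.001,0,0,0.068,0.0043,0.001,0,0,0.068,0.0043,0.001,0,0,0.068,0.0043,0.001,0],
)

```text
time_s: 34.0
eef_pos: [0.4542, -0.0087, 0.0506]
eef_rot: [-0.889, 1.552, -0.977]
force: [-0.4, 0.0, 7.4]
width: 0.0255
```

move_arm(
  targets=[0,0,0,0,0,0,0,0,0,0,0,0,0,0,0,0,-0.02,0,0,0,0,-0.05,0,0,0,0,-0.09,0,0,0,0,-0.13,0,0,0,0,-0.17,0,0,0,0,-0.19,0,0,0,0,-0.19,0,0,0],
)

```text
time_s: 35.0
eef_pos: [0.4533, -0.0059, 0.243]
eef_rot: [-0.719, 1.549, -0.809]
force: [0.3, -0.3, -3.0]
width: 0.0258
```

Run:
```python
from h import *
print(shift([.528,.3625,.24],4.6),r.get_state()['width'])
```

```text
(array([-0.0017,  0.3736,  0.0416]), np.float64(-9.703487388193835), np.float64(-5.1), array([ 0.4533, -0.0059,  0.243 ]), np.float64(-0.54)) 0.025824044924927965
```

move_arm(
  targets=[0,0,0.04,0.005,-1,0,0,0.08,0.009,-2,0,0,0.12,0.013,-3,0,0,0.16,0.018,-4,0,0,0.2,0.022,-5,0,0,0.24,0.027,-6,0,0,0.28,0.031,-7,0,0,0.32,0.036,-8,0,0,0.35,0.039,-9,0,0,0.3736,0.0416,-9.6],
)

```text
time_s: 36.0
eef_pos: [0.5273, 0.3645, 0.2359]
eef_rot: [-0.998, 1.55, -0.918]
force: [1.6, -0.2, -0.5]
width: 0.0253
```

```bash
cat > cov.py <<'E'
from h import *
import sys
dz=float(sys.argv[1])
s=shift([.528,.3625,.171],4.6);print(s,r.get_state()['width'],r.get_state()['force'])
z=s[3][2]-dz-.015 if len(sys.argv)<3 else float(sys.argv[2])
for n in("top","side"):
    im,k,t=cam(n);cv2.imwrite(f'pics/{n}6.png',im)
    for c in blobs(wood(im),60):
        q=rect(c,k,t,z)
        if np.hypot(q[0]-.528,q[1]-.36)<.06: print(n,cv2.contourArea(c),q)
E
python3 cov.py .0186
```

```text
(array([ 0.0649, -0.0009, -0.0002]), np.float64(0.03206894750373124), np.float64(4.6), array([0.5273, 0.3645, 0.2359]), np.float64(-1.01)) 0.025274892486286175 [ 1.59639637 -0.18433984 -0.49384799]
top 1095.5 [ 0.5301  0.3343 90.0021 79.2319  5.4243]
side 2148.0 [ 0.5239  0.3912 86.2342 70.1366  4.9455]
```

move_arm(
  targets=[0,0.01,-0.001,0,0.3,0,0.02,-0.001,0,0.3,0,0.03,-0.001,0,0.3,0,0.04,-0.001,0,0.3,0,0.048,-0.001,0,0.3,0,0.054,-0.001,0,0.3,0,0.058,-0.001,0,0.3,0,0.061,-0.001,0,0.3,0,0.063,-0.001,0,0.3,0,0.065,-0.001,0,0.3],
)

```text
time_s: 37.1
eef_pos: [0.5279, 0.3642, 0.1711]
eef_rot: [-0.911, 1.551, -0.834]
force: [0.2, -0.2, -1.3]
width: 0.0253
```

```bash
python3 cov.py .0186
```

```text
(array([ 0.0002, -0.0017, -0.0001]), np.float64(-0.16622029433156627), np.float64(4.4), array([0.5279, 0.3642, 0.1711]), np.float64(-1.07)) 0.025325381267243804 [ 0.20851878 -0.15859136 -1.2670943 ]
top 808.0 [ 0.5305  0.3385 87.5772 63.6352  5.5782]
side 1815.5 [ 0.5243  0.389  85.6968 64.5964  4.644 ]
side 63.0 [ 0.5001  0.3156 16.4118 13.9094  7.6731]
```

move_arm(
  targets=[0,0.0005,-0.0015,0,0,0,0.001,-0.0015,0,0,0,0.0015,-0.0015,0,0,0,0.002,-0.0015,0,0,0,0.0025,-0.0015,0,0,0,0.003,-0.0015,0,0,0,0.003,-0.0015,0,0,0,0.003,-0.0015,0,0,0,0.003,-0.0015,0,0,0,0.003,-0.0015,0,0],
)

```text
time_s: 38.2
eef_pos: [0.5282, 0.3632, 0.1707]
eef_rot: [-0.816, 1.55, -0.739]
force: [-4.2, -2.6, 19.4]
width: 0.0258
```

```bash
python3 cov.py .0186
```

```text
(array([-0.0003, -0.0007, -0.0003]), np.float64(-0.17787651443757113), np.float64(4.4), array([0.5282, 0.3632, 0.1707]), np.float64(-1.07)) 0.025820230138395944 [-4.24074752 -2.64220815 19.43381071]
top 808.5 [ 0.5303  0.3375 87.6227 63.644   4.335 ]
side 1812.5 [ 0.5245  0.3879 85.8664 64.67    4.8096]
```

It's seated on the rim at the expected height (0.1707). I'll ease off, release, and back away.

move_arm(
  targets=[0,-0.001,0,0,0,0,-0.001,0,0,0,0.5,-0.001,0,0,0,0.5,-0.001,0,0,0,0.5,-0.001,0,0,0,0.7,-0.001,0,0,0,0.7,-0.001,0,0,0,0.8,-0.02,0,0,0,1,-0.05,0,0,0,1,-0.09,0,0,0],
)

```text
time_s: 39.3
eef_pos: [0.5262, 0.3638, 0.2601]
eef_rot: [-0.982, 1.551, -0.904]
force: [1.2, 0.4, 0.2]
width: 0.0816
```

move_arm(
  targets=[1,0,-0.04,0,0,1,0,-0.08,0,0,1,0,-0.12,0,0,1,0,-0.16,0,0,1,0,-0.2,0,0,1,0,-0.24,0,0,1,0,-0.28,0,0,1,0,-0.32,0,0,1,0,-0.36,0,0,1,0,-0.4,0,0],
)

```text
time_s: 40.3
eef_pos: [0.557, -0.0366, 0.2669]
eef_rot: [-0.97, 1.551, -0.893]
force: [1.2, -0.3, -0.8]
width: 0.0931
```

```bash
python3 cov.py .0186 .1375
python3 - <<'E'
from h import *
i=cv2.imread('pics/top6.png');j=cv2.imread('pics/side6.png')
cv2.imwrite('pics/end.png',np.hstack([cv2.resize(i[120:280,120:520],(400,160)),np.zeros((160,0,3),np.uint8)])) 
a=cv2.resize(i[130:280,120:520],(800,300),interpolation=2);b=np.hstack([cv2.resize(j[280:400,210:350],(350,300),interpolation=2),cv2.resize(j[90:390,150:450],(300,300)),np.zeros((300,150,3),np.uint8)])
cv2.imwrite('pics/end.png',np.vstack([a,b]))
a,b=cv2.imread('pics/top0.png'),i
_,K,T=cam('top')
for nm,im in(("start",a),("end",b)):
    h=cv2.cvtColor(im,cv2.COLOR_BGR2HSV)
    for lab,m in(("pink",cv2.inRange(h,(150,40,150),(179,160,255))),("wood",wood(im))):
        print(nm,lab,[rect(c,K,T,.016)[:2].tolist() for c in blobs(m) if 300<cv2.contourArea(c)<900])
E
```

```text
(array([0.0893, 0.4017, 0.0009]), np.float64(-0.15774286656423442), np.float64(4.4), array([ 0.557 , -0.0366,  0.2669]), np.float64(-0.31)) 0.09313152609099211 [ 1.18890802 -0.2619651  -0.78884622]
top 632.5 [  0.5284   0.362  113.0839  90.7645 -85.296 ]
side 2023.0 [  0.5271   0.3643 111.9292  86.7793 -85.4285]
start pink [[0.6371, -0.2089], [0.7161, -0.0134], [0.7324, 0.2785]]
start wood [[0.5281, 0.4079], [0.621, 0.1965], [0.6266, -0.0993], [0.6342, 0.0987], [0.8576, -0.3848]]
end pink [[0.6369, -0.2087], [0.717, -0.0139], [0.7324, 0.2785]]
end wood [[0.5284, 0.4099], [0.6337, 0.0985], [0.8576, -0.3848]]
```

View pics/end.png

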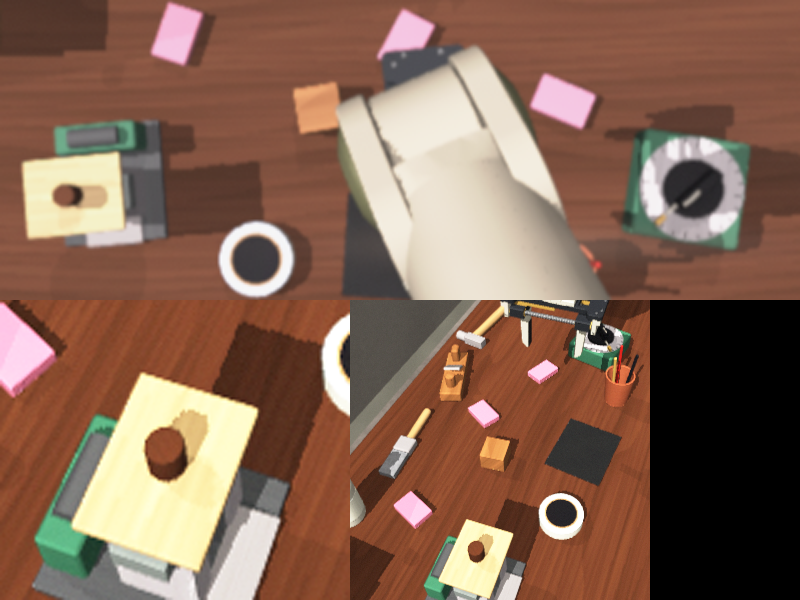

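The cover lies flat and square on the magazine, within about 2 mm and 0.7° of its start pose in both views. The dial pointer is at the tab and the other pieces haven't moved. Handing in.

```bash
python3 -c "
from station import r
print(r.close_job())"
```

```text
the job is handed in; nothing more can be done
None
```

The job is done and handed in at about 41 s on the robot's clock, well under the 210 s limit; no verdict was reported.

**What I did**
- **Dial:** I turned it about 95° anticlockwise, until the pointer met the brass tab.
- **Cover off:** I laid it on the mat.
- **Blanks:** Only two pale blanks were on the bench. I pushed both down past the lips one by one.
- **Cover back:** I put it back on the magazine and moved the arm clear.

**Last checks**
- **Cover:** It sits level at about (0.528, 0.363) m with a yaw of about 4.6°. That is within 2 mm and 0.7° of where it started, and the two cameras agree to 2–3 mm.
- **Blanks:** In both views the top face lay at about lip height (97 mm) and the ends were under the lips. The second blank was pushed against about 4 N of spring force. This is from before the cover went back on; I couldn't see the blanks afterwards.
- **Dial:** The pointer line ended at the tab in both views, to within a few degrees.
- **Rest of the bench:** The three pink pieces and the offcut were within 1 mm of their starting positions. The tape and mug looked unmoved, but I didn't measure them.

**What disagreed**
- **Chute position:** My first side-view position for the chute was wrong because I had mis-scaled a crop. After I corrected it, the two cameras still differed by about 5 mm; I worked from the average plus small corrections.
- **Forces:** Setting the cover on the rim peaked at about 19 N, under the 40 N limit.

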